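# Clamp a transformer board in the sprung, tilted board holder

### The job

Mount the power board (the green one with the big transformer in its middle) in the tilted board holder, components up, so that the spring clamps it: its two short edges fully home in the grooves of the two arms and lying flat on their ledges, about centred along the arms. Only the arm with the coil spring gives way, and the gap is too short for the board as it stands. Do not force the board, and leave the other things on the bench where they are.

Things in the scene. Friction and masses are not known exactly. Their poses are not given: they have to be found in the camera images.
- power_board: board to mount: bare board 100 x 160 x 3 mm, 0.3 kg, lying components up on four 8 mm brass stand-offs (7 mm across, under x = +-42, y = +-56 mm). Origin: centre of the bare board's underside; z out of the component side, y along the 160 mm, x along the 100 mm towards the heat sink. Parts up to 26 mm tall at x > 33 and x < -27 mm; the outer 8 mm at each short edge is bare
- transformer (a point): centre of the board's transformer, 22 mm above the board's origin, same axes. Laminated core 50 mm (x) by 22 mm (y), top 18 mm above this point; the taped winding through it is 33 mm (x) by 40 mm (y), and its flat faces at y = +-20 mm, from 14 mm below to 14 mm above this point, are the place to grip. Between them and the short edges, within 25 mm of x = 0, parts are under 3 mm tall
- holder_seat (a point): where the board's origin lies when it is clamped, with the same axes (or half a turn about z), 0.12 m above the bench. x points up the slope, away from the robot; y from the sprung to the fixed arm; z square to the clamped board. It leans 9 to 20 degrees towards the robot. Both arms are rails 92 mm long in x, with a groove facing the other arm; crossbar and carriage lie 35 mm or more below
- fixed_groove (a point): bottom of the fixed arm's groove, mid-length, at the height of the ledge's top: 80 mm in +y from the seat, same axes. The ledge reaches 12 mm from the groove's bottom towards the sprung arm, the flared lip above only 5 mm; gap between ledge and lip 5 mm, 7 mm at the mouth; lip's top 11 mm above the ledge
- sprung_groove (a point): bottom of the sprung arm's groove, mid-length, at the height of the ledge's top: 74 mm in -y from the seat at rest, same axes; it moves with the arm, which slides back in -y. Its ledge reaches 8 mm towards the fixed arm, its flared lip 5 mm; same gap and heights as the fixed groove
- sprung_arm (a joint): how far the sprung arm is pushed back (m): 0 at rest, where the spring already pushes with 5 N, to its stop at 0.018 (11 N); about 0.006 when the board is clamped
- board_holder: base of the board holder, dark plate 130 x 150 mm fixed to the bench, with a yoke that carries the tilting crossbar at 68 mm. Origin: centre of its underside; y along the crossbar from the sprung to the fixed arm. Over all from y = -165 to +105 mm, highest point about 0.15 m
- desolder_pump: bystander: desoldering pump lying on the bench, 176 x 21 x 25 mm, origin under its middle
- flux_pen: bystander: flux pen lying on the bench, 127 x 11 mm, origin under its middle
- tip_cleaner: bystander: domed tip cleaner, 45 mm round, 61 mm high, origin under its centre

How it is judged:
By the outcome, as a careful person would: the job done as asked, in the order asked, and still so for the second after the job is handed in, with the robot touching nothing.
It also fails if it takes over 56 s, if anything falls off the work surface, if the arm or the gripper's body presses on something with over 40 N, if the wrist force passes 120 N, or if a joint passes its speed limit or range.

### The arm

A 6-joint arm with a two-finger parallel gripper is mounted at the origin on a cart in front of the work surface, level with it; the furniture and walls round the work are solid. World frame = base frame: x ahead of the robot, y to its left, z up, the work surface at z = 0. Lengths are in mm, angles in rad, forces in N, time in s.
With the tool pointing down it reaches from about 275 to 875 mm from the base axis. Payload 12.5 kg.
Tool frame: the origin (TCP) lies between the finger pads; the fingertips stand 22 mm ahead of it and the grasp point (between the pads) lies 3 mm ahead of it; z points along the fingers, y is the direction in which the jaws open and shut (so a half turn about z gives the same grasp; the last joint's range is limited). The gripper opens to 85 mm and grips with 20 to 120 N. Pads are 22 mm wide; open, the fingers measure 114 mm over their backs; the gripper's body (76 mm by 85 mm) begins 54 mm behind the grasp point. The pads swing forward as they close: fully open they stand 13 mm farther back than shut.
Start: joints at [-1.4, 0.351, 1.652, -0, 1.139, -0.085], TCP at [139.181, -532.084, 253.29] pointing down, gripper open.
Joint ranges: [-2.75, 2.75], [-0.79, 2.1], [0.01, 2.65], [-1.57, 4.71], [0.07, 3.14], [-2.87, 2.87]. Speed limits (rad/s): [2.22, 2.22, 2.79, 3.14, 3.14, 3.14].

### API

Orientations are given as a unit quaternion [x, y, z, w].
In Python, from workcell import bot gives the robot as it stands. The module is installed in compiled form; this text tells all that it offers. Calls block until the motion is done:
- bot.move_ptp(position, orientation): joint-space move of the TCP to a pose.
- bot.movel(position, frame=None, feed=150, f_stop=None): straight line of the TCP; frame=None keeps the orientation; feed is the mean speed in mm/s. With f_stop (N) it stops when the force on the tool has changed by that much, and returns True; else False.
- bot.set_joints(angles): joint-space move.
- bot.command_gripper(opening, squeeze=None): finger opening in mm; squeeze is the grip in N (None keeps the last); returns when the fingers have stopped.
- bot.dwell(seconds).
- bot.inverse_kinematics(position, orientation): joint angles nearest the present ones, or None.
- bot.read_camera(name): name is "scene" or "top" or "wrist"; returns (picture, depth): 384x512x3 uint8, red, green, blue; 384x512 float32, mm along the optical axis (not along the pixel's ray), 0 where there is no reading.
- bot.camera_model(name): a dict with "fx", "fy", "cx", "cy" (pixels), "origin" and "orientation" of the camera in the world. Camera axes: x right, y up, looking along -z (the intrinsics and any distortion apply to the point x, -y, -z); pixel columns grow to the right and rows downward; lengths in mm; the calibration is good to about 2 mm. The wrist camera is an equidistant fisheye: a pixel r from the principal point sees the ray r / f radians off the axis. A picture is of the moment at which its call begins: read the wrist's pose just before it. camera_model takes no time and is no camera call; for the wrist camera it gives the pose at the moment of the call.
A pose or a line that the arm cannot do raises bot.PlanningError and nothing moves.
- bot.job_done(): hands the job in, once; it reports no verdict.
Trained networks look in the newest picture that a camera, given by its name, has taken for a name from the list of things; names that differ only in an ending like _2 or _b are one class to them, and where a whole thing is asked for, a point or a joint stands for the part that bears it (a point fixed in the world has none). Each returns a list of dicts, best first, with "confidence" (0 to 1); they miss things now and then, are a little off and sometimes report something else, mostly with a low value. They report only what shows in the picture. A call takes as long as a camera call.
- bot.find_in(camera, query): "centre" ([x, y, z] in mm, in world coordinates, good to about 4 mm: the middle of the surface that is visible of it).
- bot.mark_of(camera, query): "centre" ([x, y, z] in mm, in world coordinates, good to about 4 mm: a listed point, or the origin of a listed thing).
Readings, each from a call of its own:
- bot.get_t(): time.
- bot.get_joint_pos(): joint angles.
- bot.get_qvel(): joint speeds.
- bot.get_tau(): joint torques, N m.
- bot.get_tool_pos(): TCP position.
- bot.get_orientation(): TCP orientation.
- bot.get_force(): force on the tool from outside, world axes, zero at the start.
- bot.get_moment(): the same for the moment, N m.
- bot.get_opening(): finger opening in mm.
Only numpy, scipy, OpenCV 4.12 (cv2) and the standard library are available. Lean on these libraries where they do the work, as an engineer would, in place of code of your own. Each camera call takes 0.05 s, during which the arm holds its last target.

## Working session

There is one attempt and no reset: what is moved stays moved. The work goes in short steps, each a Python script; the robot and the scene stay as the last script left them, time stands still between calls to the robot, and variables do not carry over. Pictures are saved under pics/ and viewed, and the job is handed in when it is done.

```bash
mkdir -p pics; ls
python3 - <<'E'
from workcell import bot
import cv2, numpy as np
print(bot.get_t())
for c in ("scene","top"):
    p,d=bot.read_camera(c)
    m=bot.camera_model(c); print(c,m)
    cv2.imwrite(f"pics/{c}0.png",p[:,:,::-1]); np.save(f"pics/{c}0d.npy",d); np.save(f"pics/{c}0p.npy",p)
    for q in ("power_board","transformer","holder_seat","fixed_groove","sprung_groove","board_holder","sprung_arm","desolder_pump","flux_pen","tip_cleaner"):
        try:
            for r in bot.mark_of(c,q)[:2]: print(c,q,"mark",np.round(r["centre"],1),round(r["confidence"],2))
        except Exception as e: print(q,e)
print(bot.get_t())
E
```

```text
pics
0.0
scene {'fx': 351.18211549759945, 'fy': 351.18211549759945, 'cx': 256.9087544655638, 'cy': 188.47646505250611, 'origin': array([148.066849  , 832.25623538, 811.5200072 ]), 'orientation': array([-0.09053388,  0.41927377,  0.88124301, -0.19855447])}
scene power_board mark [468.2 402.3   9. ] 0.59
scene transformer mark [464.1 404.   30. ] 0.75
scene holder_seat mark [ 533.1 -283.9  118.5] 0.89
scene fixed_groove mark [ 525.  -198.7  117.6] 0.86
scene sprung_groove mark [ 535.6 -356.2  117.7] 0.65
scene board_holder mark [ 548.7 -276.6   -3.6] 0.91
scene board_holder mark [ 533.9 -281.2  119.9] 0.57
sprung_arm it knows: board_holder, desolder_pump, fixed_groove, flux_pen, holder_seat, power_board, sprung_groove, tip_cleaner, transformer
scene desolder_pump mark [ 415.9 -135.2    0.6] 0.65
scene desolder_pump mark [ 535.5 -357.6  120.7] 0.47
scene flux_pen mark [ 407.9 -316.1    1.6] 0.44
scene tip_cleaner mark [6.302e+02 2.812e+02 4.000e-01] 0.62
top {'fx': 466.5660352971432, 'fy': 466.5660352971432, 'cx': 246.34334792452162, 'cy': 202.57882741035644, 'origin': array([ 243.13805725,   17.1341551 , 1463.35717641]), 'orientation': array([ 0.06893981, -0.06679676, -0.7012514 ,  0.70642195])}
top power_board mark [466.9 407.6   6.1] 0.66
top transformer mark [467.8 403.5  27.6] 0.65
top transformer mark [ 526.7 -277.7  123.5] 0.6
top holder_seat mark [ 529.1 -280.3  122.1] 0.76
top fixed_groove mark [ 525.8 -203.   124.5] 0.83
top sprung_groove mark [ 534.2 -355.2  122.4] 0.56
top board_holder mark [ 545.  -281.5    1.9] 0.92
sprung_arm it knows: board_holder, desolder_pump, fixed_groove, flux_pen, holder_seat, power_board, sprung_groove, tip_cleaner, transformer
top desolder_pump mark [ 4.214e+02 -1.342e+02  1.000e-01] 0.53
top flux_pen mark [ 402.9 -316.5    0. ] 0.51
top tip_cleaner mark [633.7 282.9  -1.6] 0.69
top tip_cleaner mark [ 531.5 -281.4  119.9] 0.59
1.0
```

View pics/scene0.png

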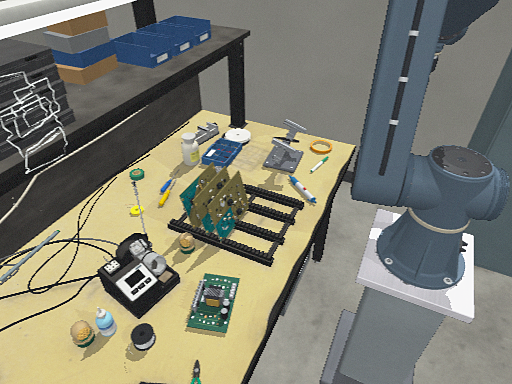

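View pics/top0.png

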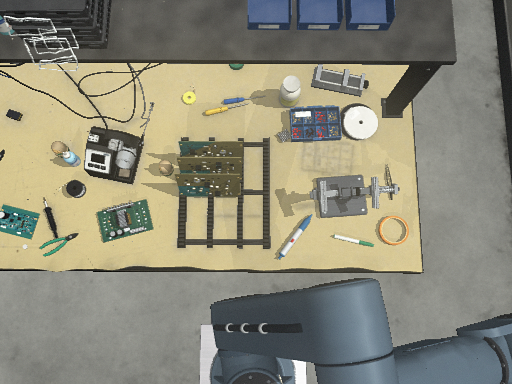

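The scene picture shows the board at about (212,302) and the holder at about (285,155). The rack with upright boards stands between them. In the top view the board is at (124,219) and the holder at (342,195). I'll measure the obstacle heights and check what the wrist camera sees.

```bash
cat > h.py <<'E'
import numpy as np, cv2
from scipy.spatial.transform import Rotation as R
from workcell import bot
def cloud(m,d,fish=False):
    H,W=d.shape; v,u=np.mgrid[0:H,0:W].astype(float)
    a=(u-m["cx"])/m["fx"]; b=(v-m["cy"])/m["fy"]
    if fish:
        r=np.hypot(a,b); s=np.where(r>1e-9,np.tan(r)/np.maximum(r,1e-9),1); a=a*s;b=b*s
    P=np.stack([a*d,-b*d,-d],-1)
    P=P@R.from_quat(m["orientation"]).as_matrix().T+np.asarray(m["origin"])
    P[d<=0]=np.nan
    return P
def ray(m,u,v,fish=False):
    a=(u-m["cx"])/m["fx"]; b=(v-m["cy"])/m["fy"]
    if fish:
        r=np.hypot(a,b); s=np.tan(r)/r if r>1e-9 else 1; a*=s;b*=s
    w=R.from_quat(m["orientation"]).as_matrix()@np.array([a,-b,-1.]); return np.asarray(m["origin"],float),w/np.linalg.norm(w)
def project(m,P,fish=False):
    q=(np.asarray(P)-m["origin"])@R.from_quat(m["orientation"]).as_matrix()
    x,y,z=q[...,0],-q[...,1],-q[...,2]
    if fish:
        rho=np.hypot(x,y); th=np.arctan2(rho,z); s=th/np.maximum(rho,1e-9); a,b=x*s,y*s
    else: a,b=x/z,y/z
    return np.stack([m["cx"]+m["fx"]*a,m["cy"]+m["fy"]*b],-1)
def snap(name,cam="wrist"):
    m=bot.camera_model(cam); p,d=bot.read_camera(cam)
    np.savez(f"pics/{name}.npz",p=p,d=d,**{k:np.asarray(v) for k,v in m.items()})
    cv2.imwrite(f"pics/{name}.png",p[:,:,::-1]); return m,p,d
def load(name):
    z=np.load(f"pics/{name}.npz"); m={k:z[k] for k in ("fx","fy","cx","cy","origin","orientation")}
    return m,z["p"],z["d"]
E
python3 - <<'E'
from h import *
m=bot.camera_model("top"); d=np.load("pics/top0d.npy"); P=cloud(m,d)
def mx(x0,x1,y0,y1):
    s=(P[...,0]>x0)&(P[...,0]<x1)&(P[...,1]>y0)&(P[...,1]<y1); z=P[s][:,2]; return np.nanpercentile(z,[5,50,99,100]).round(0)
print("rack",mx(330,680,-30,240)); print("front strip x250-450",mx(260,450,-300,400)); print("board",mx(400,530,310,490)); print("holder",mx(450,620,-380,-170))
for x in range(300,800,50): print(x,[int(mx(x,x+50,y,y+50)[3]) for y in range(-450,550,50)])
print(bot.camera_model("wrist"))
snap("w0"); print(bot.get_t())
E
```

```text
rack [ -3.   8. 153. 164.]
front strip x250-450 [-763.    1.  751.  773.]
board [-1. 12. 54. 57.]
holder [ -2.  18. 144. 155.]
300 [11, 12, 10, 10, 15, 20, 11, 12, 13, 11, 12, 14, 13, 12, 12, 17, 14, 20, 15, 15]
350 [18, 19, 18, 10, 11, 13, 26, 27, 37, 35, 33, 36, 15, 36, 10, 11, 11, 10, 15, 11]
400 [19, 16, 19, 19, 11, 29, 34, 23, 39, 42, 34, 37, 23, 41, 10, 29, 57, 54, 19, 11]
450 [18, 125, 107, 26, 129, 127, 21, 10, 39, 36, 35, 36, 10, 37, 13, 20, 55, 56, 40, 11]
500 [91, 143, 138, 87, 144, 146, 9, 11, 37, 46, 63, 66, 69, 44, 11, 26, 46, 44, 39, 31]
550 [98, 149, 155, 91, 147, 150, 10, 10, 38, 163, 160, 160, 161, 156, 11, 11, 45, 53, 36, 42]
600 [15, 12, 27, 25, 26, 10, 10, 9, 38, 159, 161, 164, 157, 159, 68, 26, 93, 103, 99, 93]
650 [9, 10, 12, 10, 11, 14, 10, 10, 38, 155, 157, 157, 157, 159, 58, 11, 140, 143, 127, 117]
700 [9, 34, 33, 37, 42, 39, 41, 18, 41, 37, 36, 37, 11, 38, 11, 163, 131, 136, 156, 116]
750 [428, 428, 427, 429, 427, 428, 430, 428, 429, 428, 427, 428, 429, 427, 429, 429, 428, 549, 546, 535]
{'fx': 297.3186396354542, 'fy': 297.3186396354542, 'cx': 252.3416076843288, 'cy': 188.34177864930675, 'origin': array([ 215.89441668, -511.53981484,  373.84220752]), 'orientation': array([-0.12541294,  0.09651657, -0.60378874,  0.78127799])}
1.05
```

```bash
ls pics
```

```text
scene0.png
scene0d.npy
scene0p.npy
top0.png
top0d.npy
top0p.npy
w0.npz
w0.png
```

Run:
```python
from h import *
q=bot.get_orientation(); print(R.from_quat(q).as_matrix().round(2))
m=bot.camera_model("wrist"); print(R.from_quat(m["orientation"]).as_matrix().round(2), m["origin"]-bot.get_tool_pos())
def ori(yv,zv):
    z=np.array(zv,float);z/=np.linalg.norm(z);y=np.array(yv,float);y-=z*(y@z);y/=np.linalg.norm(y)
    return R.from_matrix(np.stack([np.cross(y,z),y,z],1)).as_quat()
for s in (1,-1):
    for nm,p,yv,t in (("pick",[467,404,40],[0,1,0],0),("pickhi",[467,404,300],[0,1,0],0),("seat",[520,-281,150],[-.064,1,0],15),("seathi",[500,-281,300],[-.064,1,0],15)):
        a=np.radians(t); sol=bot.inverse_kinematics(p,ori(np.array(yv)*s,[np.sin(a),0,-np.cos(a)]))
        print(s,nm,None if sol is None else np.round(sol,2))
```

```text
[[ 0.97  0.25  0.  ]
 [ 0.25 -0.97  0.  ]
 [ 0.   -0.   -1.  ]]
[[ 0.25  0.92  0.3 ]
 [-0.97  0.24  0.08]
 [ 0.   -0.31  0.95]] [ 76.70314303  20.54309221 120.57574746]
1 pick [ 0.64  0.74  1.6  -0.    0.8  -0.93]
1 pickhi [ 0.64  0.43  1.41 -0.    1.3  -0.93]
1 seat [-0.64  0.47  1.78  0.24  0.69 -2.44]
1 seathi [-0.66  0.26  1.68  0.19  1.   -2.38]
-1 pick [ 0.64  0.74  1.6  -0.    0.8   2.21]
-1 pickhi [ 0.64  0.43  1.41 -0.    1.3   2.21]
-1 seat [-0.64  0.47  1.78  0.24  0.69  0.7 ]
-1 seathi [-0.66  0.26  1.68  0.19  1.    0.76]
```

View pics/w0.png

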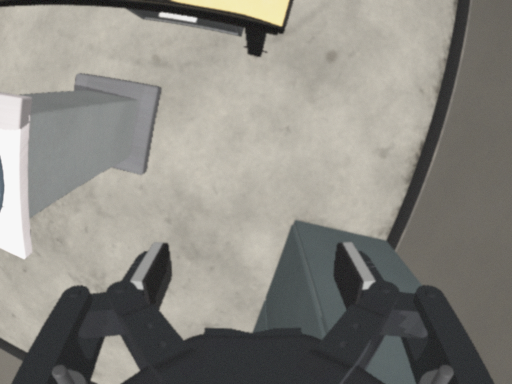

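```bash
cat >> h.py <<'E'
def ori(yv,zv):
    z=np.array(zv,float);z/=np.linalg.norm(z);y=np.array(yv,float);y-=z*(y@z);y/=np.linalg.norm(y)
    return R.from_matrix(np.stack([np.cross(y,z),y,z],1)).as_quat()
E
python3 - <<'E'
from h import *
o=ori([0.064,-1,0],[0,0,-1])
print(bot.get_t())
for n,p in (("h1",[435,-250,275]),("h2",[480,-310,290])):
    bot.move_ptp(p,o); print(bot.get_t(), bot.get_tool_pos())
    snap(n)
    for q in ("holder_seat","fixed_groove","sprung_groove","board_holder"):
        for r in bot.mark_of("wrist",q)[:1]: print(q,np.round(r["centre"],1),round(r["confidence"],2))
print(bot.get_t())
E
```

```text
1.05
2.5667 [ 434.71812964 -250.6417525   274.93494764]
holder_seat [ 534.  -277.7  123. ] 0.86
fixed_groove [ 527.5 -199.6  119.3] 0.86
sprung_groove [ 535.2 -354.9  121.4] 0.62
board_holder [ 549.8 -280.8    1.7] 0.79
3.225 [ 479.96638828 -310.57986931  289.50530612]
holder_seat [ 529.8 -280.5  121.1] 0.94
fixed_groove [ 525.6 -198.   118.8] 0.91
sprung_groove [ 537.8 -354.8  121.3] 0.94
board_holder [ 547.2 -279.9    0.8] 0.88
3.475
```

View pics/h1.png

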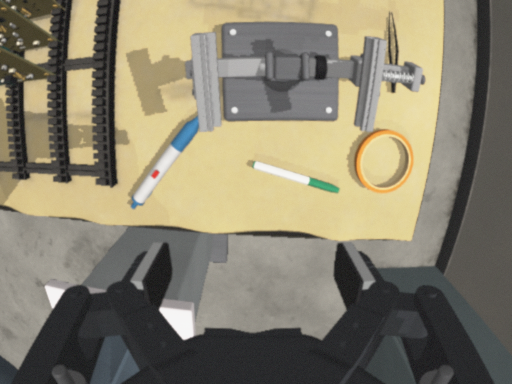

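View pics/h2.png

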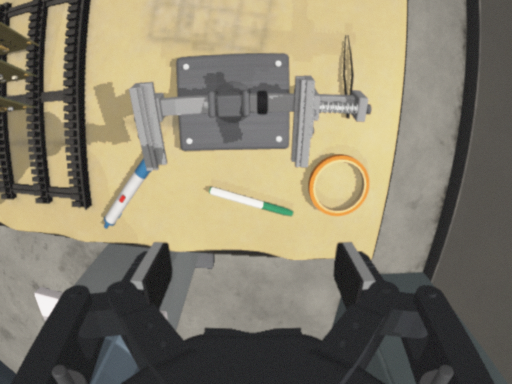

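h1 and h2 show the fixed rail at left (h1: 195–220, 33–130) and the sprung rail with its spring at right (h1: 357–385, 38–130). Both lean towards the robot. Next I'll fit the rails from the depth clouds of both views.

Run:
```python
from h import *
for n in ("h1","h2"):
    m,p,d=load(n); P=cloud(m,d,True)
    print(n, "bench z", np.nanmedian(P[150:180,230:330,2] if n=="h1" else P[160:180,180:280,2]))
    for nm,y0,y1 in (("fixed",-235,-170),("sprung",-395,-330)):
        s=(P[...,2]>95)&(P[...,2]<175)&(P[...,0]>450)&(P[...,0]<620)&(P[...,1]>y0)&(P[...,1]<y1)
        Q=P[s]; c=Q.mean(0); w,V=np.linalg.eigh(np.cov((Q-c).T)); u=V[:,2]*np.sign(V[0,2])
        t=(Q-c)@u
        print(nm,len(Q),c.round(1),"dir",u.round(3),"tilt",np.degrees(np.arcsin(u[2])).round(2),"yaw",np.degrees(np.arctan2(u[1],u[0])).round(2),"std",np.sqrt(w).round(2),"range",np.percentile(t,[0,1,99,100]).round(1))
        # profile across: coords along seat y and z
        zz=np.array([-u[2],0,u[0]]);zz/=np.linalg.norm(zz); yy=np.cross(zz,u)
        a=(Q-c)@yy; b=(Q-c)@zz; mid=abs(t)<35
        for k in np.arange(-14,16,1.): 
            g=mid&(a>=k)&(a<k+1)
            if g.sum()>8: print("  %4.0f n%3d  z %s"%(k,g.sum(),np.percentile(b[g],[5,50,95]).round(1)))
```

```text
h1 bench z 0.345137665806476
fixed 2433 [ 523.8 -203.4  128. ] dir [0.945 0.077 0.318] tilt 18.54 yaw 4.63 std [ 2.98  7.38 26.26] range [-48.8 -47.4  42.9  43.3]
   -11 n 11  z [-9.8 -8.  -6.1]
   -10 n100  z [-10.9  -7.2  -5.6]
    -9 n 77  z [-7.7 -6.7 -5.5]
    -8 n 83  z [-7.8 -6.6 -5.6]
    -7 n 78  z [-7.9 -6.7 -5.4]
    -6 n 78  z [-7.6 -6.6 -5.7]
    -5 n 80  z [-7.8 -6.6 -5. ]
    -4 n132  z [-7.5 -6.   3.4]
    -3 n174  z [-7.5  2.1  4.8]
    -2 n 85  z [2.1 3.9 5.1]
    -1 n 82  z [2.8 3.8 4.7]
     0 n 77  z [2.1 3.4 4.5]
     1 n 93  z [2.2 3.2 5.4]
     2 n 98  z [2.7 4.2 6. ]
     3 n 81  z [3.4 4.7 5.9]
     4 n 83  z [3.6 4.8 5.9]
     5 n 83  z [3.6 4.7 5.9]
     6 n 84  z [3.8 4.8 6. ]
     7 n 84  z [3.7 4.7 6. ]
     8 n 79  z [3.8 4.7 5.9]
     9 n 52  z [3.4 4.5 5.3]
    11 n 26  z [-2.6 -1.2 -0.4]
    12 n 22  z [-2.7 -1.9 -0.7]
    13 n  9  z [-5.1 -4.2 -2. ]
    14 n 12  z [-7.2 -5.1 -4.4]
sprung 2009 [ 535.6 -353.3  128.2] dir [0.945 0.075 0.317] tilt 18.48 yaw 4.52 std [ 2.76  6.55 26.55] range [-48.8 -47.5  43.   43.5]
   -10 n 24  z [2.8 3.8 4.4]
    -9
[... 1372 characters left out ...]
49 0.07  0.307] tilt 17.9 yaw 4.23 std [ 3.39  6.14 26.61] range [-50.2 -48.8  41.2  41.6]
   -11 n 21  z [-4.6 -3.2 -2.5]
   -10 n 19  z [-4.  -2.6 -1.5]
    -9 n 27  z [2.1 2.9 3.8]
    -8 n 60  z [1.9 3.4 4.1]
    -7 n 71  z [2.3 3.4 4.6]
    -6 n 70  z [2.6 3.4 4.5]
    -5 n 67  z [2.4 3.6 4.7]
    -4 n 76  z [2.1 3.5 4.8]
    -3 n 67  z [2.6 3.5 4.4]
    -2 n 74  z [2.1 3.5 4.8]
    -1 n 88  z [0.9 2.5 4.3]
     0 n 66  z [0.9 2.2 3.6]
     1 n 67  z [1.4 2.6 3.4]
     2 n 65  z [1.9 2.9 4.2]
     3 n 81  z [-7.9  3.2  4.3]
     4 n140  z [-8.   0.7  3.7]
     5 n 84  z [-8.2 -7.1  1.5]
     6 n 68  z [-8.4 -7.3 -6.1]
     7 n 87  z [-11.3  -7.7  -6.3]
     8 n 22  z [-12.8  -9.5  -6.8]
```

Run:
```python
from h import *
from scipy.optimize import least_squares
def frame(yaw,tilt):
    u=np.array([np.cos(yaw)*np.cos(tilt),np.sin(yaw)*np.cos(tilt),np.sin(tilt)])
    y=np.array([-np.sin(yaw),np.cos(yaw),0]); return np.stack([u,y,np.cross(u,y)],1)
O=np.array([531.,-280,120])
for n in ("h1","h2"):
    m,p,d=load(n); P=cloud(m,d,True).reshape(-1,3); P=P[np.isfinite(P).all(1)]
    F=frame(np.radians(4.58),np.radians(18.3)); L=(P-O)@F
    top=(abs(L[:,0])<43)&(abs(L[:,2]-11)<6)&(((L[:,1]>78)&(L[:,1]<84))|((L[:,1]>-82)&(L[:,1]<-77)))
    Q=L[top]
    # robust plane z=a+bx+cy
    f=lambda t:t[0]+t[1]*Q[:,0]/100+t[2]*Q[:,1]/100-Q[:,2]
    r=least_squares(f,[11,0,0],loss="soft_l1"); print(n,top.sum(),"liptop plane",r.x.round(2),"dtilt deg",np.degrees(r.x[1]/100).round(2),"droll",np.degrees(r.x[2]/100).round(2))
    for nm,a,b in (("fixed",71,74),("sprung",-68.,-67)):
        s=(abs(L[:,0])<43)&(L[:,1]>a)&(L[:,1]<b)&(abs(L[:,2])<5); Q=L[s]
        if len(Q)>5: print(" ledge",nm,len(Q),np.median(Q[:,2]).round(2),"slope",np.degrees(np.polyfit(Q[:,0],Q[:,2],1)[0]).round(2))
    for nm,a,b in (("fixed",62,96),("sprung",-92,-60)):
        s=(L[:,1]>a)&(L[:,1]<b)&(L[:,2]>7)&(L[:,2]<15); print(" ",nm,"lip x range",np.percentile(L[s,0],[0,.5,99.5,100]).round(1),"y range",np.percentile(L[s&(abs(L[:,0])<40),1],[0,1,99,100]).round(1))
        # tips as function of x
        for x0 in (-35,-10,15,35):
            g=(abs(L[:,0]-x0)<10)
            lip=L[s&g][:,1]; led=L[g&(L[:,1]>a)&(L[:,1]<b)&(abs(L[:,2])<3)][:,1]
            print("   x",x0,"lip y",np.percentile(lip,[2,98]).round(1),"ledge y",np.percentile(led,[2,98]).round(1) if len(led)>5 else None)
```

```text
h1 1050 liptop plane [12.41  0.74 -0.22] dtilt deg 0.43 droll -0.12
 ledge fixed 282 1.44 slope 0.37
 ledge sprung 153 0.78 slope 0.16
  fixed lip x range [-47.2 -46.5  44.4  44.7] y range [73.2 73.6 86.9 89.1]
   x -35 lip y [73.6 86.6] ledge y [66.6 74.3]
   x -10 lip y [73.6 86.8] ledge y [67.  91.5]
   x 15 lip y [73.7 86.6] ledge y [66.9 91.2]
   x 35 lip y [73.6 86.4] ledge y [67.  81.9]
  sprung lip x range [-47.4 -46.6  44.4  44.9] y range [-84.4 -82.7 -69.2 -68.9]
   x -35 lip y [-82.5 -69.3] ledge y [-72.5 -66.3]
   x -10 lip y [-82.5 -69.4] ledge y [-72.8 -66.4]
   x 15 lip y [-82.3 -69.5] ledge y [-72.9 -66.5]
   x 35 lip y [-82.4 -69.4] ledge y [-76.7 -66.4]
h2 903 liptop plane [12.32  0.74 -0.25] dtilt deg 0.42 droll -0.14
 ledge fixed 204 1.45 slope 0.56
 ledge sprung 100 1.15 slope -0.33
  fixed lip x range [-47.7 -46.9  44.6  45.1] y range [73.1 73.3 86.7 89.1]
   x -35 lip y [73.4 86.4] ledge y [66.6 75.9]
   x -10 lip y [73.4 86.4] ledge y [66.6 76.7]
   x 15 lip y [73.5 86.3] ledge y [66.5 76.5]
   x 35 lip y [73.4 86.2] ledge y [66.6 81.1]
  sprung lip x range [-46.6 -45.9  44.7  45.1] y range [-84.7 -82.9 -69.4 -69.1]
   x -35 lip y [-82.6 -69.4] ledge y [-70.3 -66.5]
   x -10 lip y [-82.8 -69.7] ledge y [-87.2 -66.7]
   x 15 lip y [-82.7 -69.5] ledge y [-87.7 -66.7]
   x 35 lip y [-82.6 -69.8] ledge y [-81.2 -66.9]
```

Run:
```python
from h import *
o=ori([0.,-1,0],[0,0,-1])
bot.move_ptp([420,0,310],o); 
for n,p in (("b1",[385,385,150]),("b2",[420,430,170])):
    bot.move_ptp(p,o); print(bot.get_t(), bot.get_tool_pos())
    snap(n)
    for q in ("power_board","transformer"):
        for r in bot.mark_of("wrist",q)[:1]: print(q,np.round(r["centre"],1),round(r["confidence"],2))
print(bot.get_t())
```

```text
6.225 [385.79281163 384.38444009 150.47116107]
power_board [463.8 398.2   7.9] 0.9
transformer [466.5 406.8  28.3] 0.94
6.725 [420.64655976 430.0896801  170.24255194]
power_board [463.1 399.1   5.3] 0.81
transformer [465.  406.3  28.3] 0.86
6.875
```

View pics/b1.png

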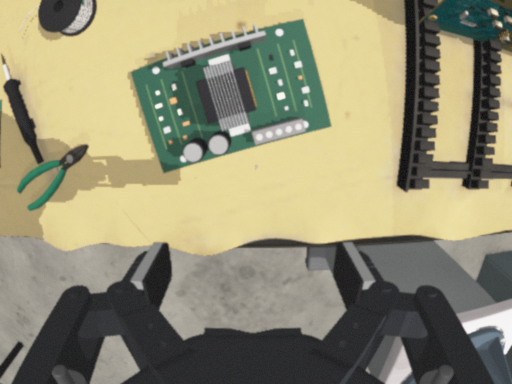

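View pics/b2.png

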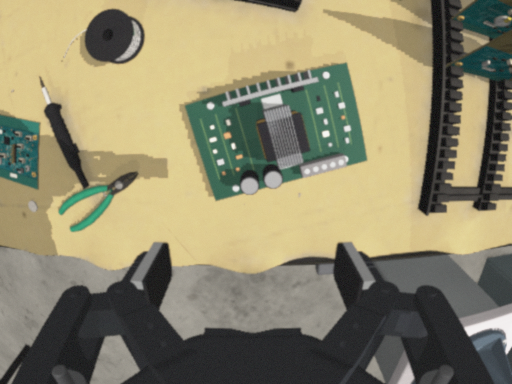

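b1 and b2 show the board components up, with the heat sink on the far side (b1: (215,48)). The transformer is at b1 (228,95) and b2 (282,135), and the board is yawed about 16°. I'll fit the rectangle and the winding.

Run:
```python
from h import *
for n in ("b1","b2"):
    m,p,d=load(n); P=cloud(m,d,True)
    hsv=cv2.cvtColor(p,cv2.COLOR_RGB2HSV)
    g=(hsv[...,0]>60)&(hsv[...,0]<95)&(hsv[...,1]>110)&(P[...,0]>390)&(P[...,0]<550)&(P[...,1]>305)&(P[...,1]<500)
    z=P[g][:,2]; zb=np.median(z); print(n,"green n",g.sum(),"z",np.percentile(z,[5,50,95]).round(2))
    # intersect rays with plane zb for mask incl. everything within hull: use edge pixels
    v,u=np.nonzero(g); rays=[ray(m,a,b,True) for a,b in zip(u,v)]
    X=np.array([o+r*((zb-o[2])/r[2]) for o,r in rays])[:,:2]
    # keep largest comp
    rect=cv2.minAreaRect(cv2.convexHull(X.astype(np.float32))); print(" rect",np.round(rect[0],1),np.round(rect[1],1),round(rect[2],2))
    # robust: edges by percentile within the rect frame
    best=None
    for yaw in np.radians(np.arange(10,22,.1)):
        F=np.array([[np.cos(yaw),-np.sin(yaw)],[np.sin(yaw),np.cos(yaw)]]); L=X@F
        e=np.percentile(L,[.4,99.6],axis=0); A=np.prod(e[1]-e[0])
        if best is None or A<best[0]: best=(A,yaw,e,F)
    A,yaw,e,F=best; c=F@e.mean(0); print(" fit yaw",np.degrees(yaw).round(2),"c",c.round(1),"size",(e[1]-e[0]).round(1))
    # board-plane fit
    # winding: points in board frame
    Q=P.reshape(-1,3); Q=Q[np.isfinite(Q).all(1)]; L=np.c_[(Q[:,:2]-c)@F,Q[:,2]]
    s=(abs(L[:,0])<60)&(abs(L[:,1])<90)&(L[:,2]>14); T=L[s]
    print(" core top z",np.percentile(T[(abs(T[:,0])<12)&(abs(T[:,1])<7),2],[10,50,90]).round(1))
    for x0,x1 in ((-15,-3),(-3,6),(6,15)):
        W=T[(T[:,0]>x0)&(T[:,0]<x1)&(T[:,2]>30)&(abs(T[:,1])<35)]; print("  winding y",x0,np.percentile(W[:,1],[0,1,99,100]).round(1),len(W), "z", np.median(W[abs(W[:,1])>13][:,2]).round(1))
    C=T[(T[:,2]>43)&(abs(T[:,1])<25)&(abs(T[:,0])<32)]; print("  core x",np.percentile(C[:,0],[1,99]).round(1),"y",np.percentile(C[:,1],[1,99]).round(1))
```

```text
b1 green n 3 z [10.8  11.47 11.59]
 rect [430.4 465. ] [60.8 12.7] 21.72
 fit yaw 21.8 c [430.2 465. ] size [60.4 12.6]
 core top z [14.2 14.2 14.2]
  winding y -15 [-30.3 -30.2 -22.  -22. ] 26 z 36.4Traceback (most recent call last):
  File "<stdin>", line 25, in <module>
    return _quantile_unchecked(
        a, q, axis, out, overwrite_input, method, keepdims, weights)
    return _ureduce(a,
                    func=_quantile_ureduce_func,
    ...<5 lines>...
                    overwrite_input=overwrite_input,
                    method=method)
    r = func(a, **kwargs)
    result = _quantile(arr,
                       quantiles=q,
    ...<2 lines>...
                       out=out,
                       weights=wgt)
    slices_having_nans = np.isnan(arr[-1, ...])
                                  ~~~^^^^^^^^^
IndexError: index -1 is out of bounds for axis 0 with size 0
```

Only 3 pixels pass my green threshold, so it is wrong. I'll use height and green-minus-red instead.

```bash
cat > fit.py <<'E'
from h import *
for n in ("b1","b2"):
    m,p,d=load(n); P=cloud(m,d,True); pi=p.astype(int)
    g=(pi[...,1]-pi[...,0]>15)&(P[...,2]>5)&(P[...,2]<17)&(P[...,0]>390)&(P[...,0]<550)&(P[...,1]>305)&(P[...,1]<500)
    k,lab,st,_=cv2.connectedComponentsWithStats(g.astype(np.uint8)); g=lab==(1+np.argmax(st[1:,4]))
    z=P[g][:,2]; zb=np.median(z); print(n,"green n",g.sum(),"z",np.percentile(z,[5,50,95]).round(2))
    A=np.c_[P[g][:,:2]-[465,403],np.ones(g.sum())]; print(" plane tilt deg",np.degrees(np.linalg.lstsq(A,z,rcond=None)[0][:2]).round(2))
    v,u=np.nonzero(g); X=np.array([o+r*((zb-o[2])/r[2]) for o,r in (ray(m,a,b,True) for a,b in zip(u,v))])[:,:2]
    best=None
    for yaw in np.radians(np.arange(10,22,.1)):
        F=np.array([[np.cos(yaw),-np.sin(yaw)],[np.sin(yaw),np.cos(yaw)]]); L=X@F
        e=np.percentile(L,[.3,99.7],axis=0); A=np.prod(e[1]-e[0])
        if best is None or A<best[0]: best=(A,yaw,e,F)
    A,yaw,e,F=best; c=F@e.mean(0); print(" fit yaw",np.degrees(yaw).round(2),"c",c.round(1),"size",(e[1]-e[0]).round(1))
    Q=P.reshape(-1,3); Q=Q[np.isfinite(Q).all(1)]; L=np.c_[(Q[:,:2]-c)@F,Q[:,2]]
    s=(abs(L[:,0])<60)&(abs(L[:,1])<90)&(L[:,2]>14); T=L[s]
    C=T[(T[:,2]>43)&(abs(T[:,1])<25)&(abs(T[:,0])<32)]; print("  core z",np.median(C[:,2]).round(1),"x",np.percentile(C[:,0],[1,99]).round(1),"y",np.percentile(C[:,1],[1,99]).round(1))
    for x0,x1 in ((-15,-5),(-5,5),(5,15)):
        W=T[(T[:,0]>x0)&(T[:,0]<x1)&(T[:,2]>34)&(T[:,2]<43)&(abs(T[:,1])<35)]
        if len(W)>5: print("  winding y",x0,np.percentile(W[:,1],[1,99]).round(1),len(W),"z",np.median(W[:,2]).round(1))
E
python3 fit.py
```

```text
b1 green n 12086 z [ 9.79 10.98 12.18]
 plane tilt deg [-0.   -0.05]
 fit yaw 15.8 c [464.6 404.4] size [ 97.8 158. ]
  core z 48.0 x [-24.3  24.1] y [-19.   18.4]
  winding y -15 [-20.1 -19.5] 7 z 41.9
  winding y -5 [-20.  20.] 12 z 42.3
  winding y 5 [-19.9  17.8] 7 z 42.1
b2 green n 9910 z [ 9.83 11.03 12.19]
 plane tilt deg [-0.04 -0.04]
 fit yaw 16.1 c [464.9 404.6] size [ 97.5 158. ]
  core z 229.9 x [-31.4  22.7] y [-17.5  24.6]
  winding y -15 [-20.2  19.6] 8 z 42.3
  winding y -5 [-20.4  19.6] 8 z 42.4
  winding y 5 [-19.8  19.6] 8 z 41.9
```

The board centre is at (464.7, 404.5) with a yaw of 16.0°. Its top is at z=11 and the transformer is at the board's centre (core top z=48, winding y=±20). Grasp next.

Run:
```python
from h import *
yaw=np.radians(15.95); c=[464.7,404.5]
o=ori([np.sin(yaw),-np.cos(yaw),0],[0,0,-1])
bot.command_gripper(62)
bot.move_ptp([*c,110],o); print(bot.get_t(),bot.get_tool_pos(), bot.get_joint_pos().round(2) if hasattr(bot.get_joint_pos(),'round') else bot.get_joint_pos())
f0=np.array(bot.get_force())
print("hit",bot.movel([*c,38],feed=80,f_stop=8)); print(bot.get_tool_pos(),np.array(bot.get_force())-f0)
m,p,d=snap("g1"); 
bot.command_gripper(36,squeeze=80); print("open",bot.get_opening(),np.array(bot.get_force())-f0,bot.get_t())
snap("g2")
```

```text
7.675 [464.73621831 404.19502151 109.61200628] [0.64 0.64 1.58 0.   0.92 1.94]
hit False
[464.9594529  404.70443693  38.47767656] [ 1.15149047  0.99423542 -1.83571813]
open 38.71043074071423 [-0.54621595  0.90892644  5.90769991] 9.1
```

View pics/g2.png

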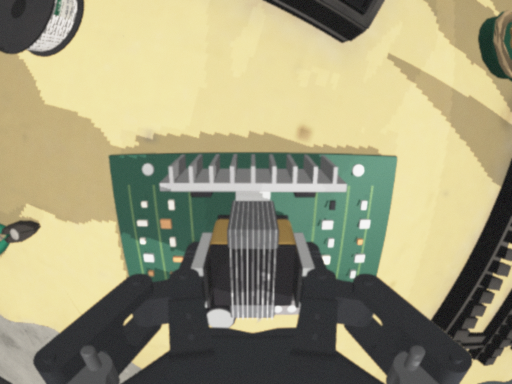

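g2 shows the pads closed on both faces of the winding, the board straight in the picture (far edge at row 155) and the opening at 38.7 mm. I'll lift and check how the board sits in the grip.

Run:
```python
from h import *
p0=np.array(bot.get_tool_pos())
bot.movel([p0[0],p0[1],70],feed=60); print(bot.get_opening(),bot.get_force(),bot.get_t())
bot.movel([p0[0],p0[1],230],feed=200)
m,p,d=snap("l1"); tp=np.array(bot.get_tool_pos()); Rt=R.from_quat(bot.get_orientation()).as_matrix()
print(tp,bot.get_opening(),bot.get_force(),bot.get_t())
P=cloud(m,d,True); L=(P-tp)@Rt; pi=p.astype(int)
g=(pi[...,1]-pi[...,0]>15)&(L[...,2]>10)&(L[...,2]<45)&(abs(L[...,0])<65)&(abs(L[...,1])<95)
k,lab,st,_=cv2.connectedComponentsWithStats(g.astype(np.uint8)); print(st[1:,4])
Q=L[g]; A=np.c_[Q[:,:2],np.ones(len(Q))]; c=np.linalg.lstsq(A,Q[:,2],rcond=None)[0]; r=Q[:,2]-A@c; ok=abs(r)<2.5
c=np.linalg.lstsq(A[ok],Q[ok,2],rcond=None)[0]; print("board top in tool: z0",c[2].round(2),"slopes deg",np.degrees(c[:2]).round(2),ok.sum())
Q=Q[ok]
# far edge (x max) and short edges
print("x max",np.percentile(Q[:,0],[99,99.7]).round(1),"y",np.percentile(Q[:,1],[.3,99.7]).round(1))
for x0 in (10,20,30,40): 
    s=abs(Q[:,0]-x0)<5; print(x0,np.percentile(Q[s,1],[.5,99.5]).round(1))
for y0 in (-70,-50,50,70):
    s=abs(Q[:,1]-y0)<5; print("y",y0,"xmax",np.percentile(Q[s,0],[98,99.5]).round(1))
```

```text
38.658643569297446 [ 0.24791569 -0.76361263 -2.17304162] 9.8333
[464.50428051 404.45586914 228.40500737] 38.88275317253672 [ 0.95813483 -0.3259507  -3.03360116] 10.8333
[ 176  211  210    1  173 8221   96  125  135  103 8405]
board top in tool: z0 27.56 slopes deg [ 0.05 -0.04] 17804
x max [49.3 49.6] y [-79.5  79.2]
10 [-78.7  78.8]
20 [-78.8  79. ]
30 [-79.   79.1]
40 [-79.4  79.3]
y -70 xmax [48.7 49.6]
y -50 xmax [49.  49.7]
y 50 xmax [48.5 49.2]
y 70 xmax [48.1 49.1]
```

View pics/l1.png

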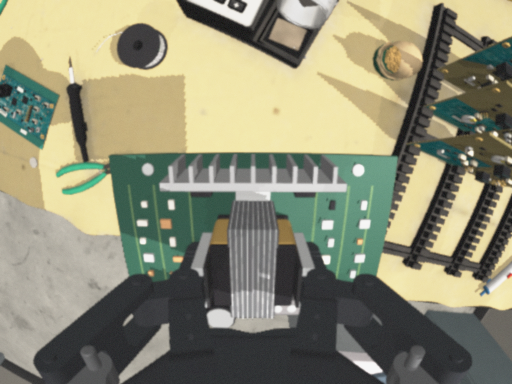

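l1 shows the board held square in the grip (far edge level at row 155). Measured in the tool frame, its top is at +27.5, so the underside is at 30.5, and it is centred within 0.5 mm. Next I'll carry it over the rack to a hover above the holder. There it gets rolled 12°, sprung edge down, because the sprung groove has to be entered first.

```bash
cat > seat.py <<'E'
from h import *
yaw,tilt=np.radians(4.58),np.radians(18.7)
u=np.array([np.cos(yaw)*np.cos(tilt),np.sin(yaw)*np.cos(tilt),np.sin(tilt)]); y=np.array([-np.sin(yaw),np.cos(yaw),0])
F=np.stack([u,y,np.cross(u,y)],1)
S=np.array([531.,-280,120])+F@np.array([-1,-.93,1.3])
H=30.5
def pose(ye,ze,phi,x=0.):   # sprung lower edge at (x,ye,ze) in seat frame, board rolled phi deg (fixed side up)
    Rb=F@R.from_euler("x",phi,degrees=True).as_matrix()
    o=S+F@np.array([x,ye,ze])+Rb@np.array([0,80,H])
    return o, R.from_matrix(Rb@np.diag([1,-1,-1.])).as_quat()
def state():  # actual edge position
    Rt=R.from_quat(bot.get_orientation()).as_matrix(); Rb=Rt@np.diag([1,-1,-1.])
    e=F.T@(np.array(bot.get_tool_pos())-Rb@np.array([0,80,H])-S)
    rv=R.from_matrix(F.T@Rb).as_rotvec(degrees=True)
    return "E %s rot %s Fseat %s M %s open %.2f t %.2f"%(e.round(2),rv.round(2),(F.T@np.array(bot.get_force())).round(1),(F.T@np.array(bot.get_moment())).round(2),bot.get_opening(),bot.get_t())
E
python3 - <<'E'
from seat import *
print("S",S.round(1), F.round(3).tolist())
for a in ((-58,70,12),(-58,2,12),(-74,1,12),(-88.5,.8,12),(-88.5,.8,0),(-80,0,0)):
    p,o=pose(*a); s=bot.inverse_kinematics(p,o); print(a,p.round(1),None if s is None else np.round(s,2))
o0=bot.get_orientation()
bot.move_ptp([430,20,330],ori([0.,-1,0],[0,0,-1]))
print(bot.get_opening())
bot.move_ptp(*pose(-58,70,12)); bot.dwell(.2); print(state())
snap("s1"); snap("s1top","top")
E
```

```text
S [ 529.7 -281.   120.9] [[0.944, -0.08, -0.32], [0.076, 0.997, -0.026], [0.321, 0.0, 0.947]]
(-58, 70, 12) [ 491.4 -270.2  231.2] [-0.75  0.36  1.74  0.45  1.02  0.47]
(-58, 2, 12) [ 513.1 -268.4  166.8] [-0.72  0.48  1.75  0.49  0.9   0.43]
(-74, 1, 12) [ 514.7 -284.3  165.9] [-0.74  0.5   1.72  0.49  0.92  0.42]
(-88.5, 0.8, 12) [ 515.9 -298.8  165.7] [-0.76  0.51  1.69  0.48  0.93  0.41]
(-88.5, 0.8, 0) [ 520.4 -290.3  150.6] [-0.68  0.47  1.8   0.36  0.67  0.55]
(-80, 0, 0) [ 520.  -281.8  149.8] [-0.67  0.46  1.81  0.36  0.66  0.56]
38.78801888329048
E [  0.78 -57.06  70.24] rot [12.01 -0.    0.1 ] Fseat [-0.6  0.6 -2.9] M [-0.21  0.3   0.09] open 38.67 t 13.71
```

View pics/s1.png

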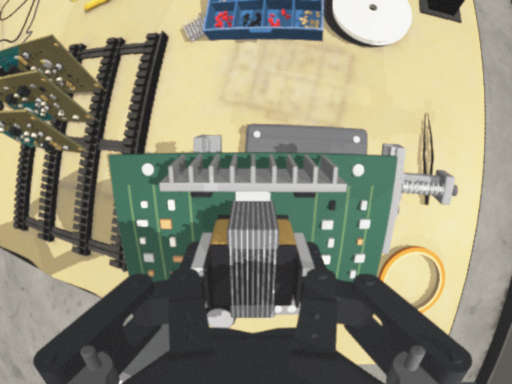

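s1 shows the board over the holder, with the sprung rail visible to its right at (393,200) and everything still in the grip. A static error of about 0.9 mm shows in the readings, so I'll correct for it while descending.

```bash
cat >> seat.py <<'E'
def edge():
    Rt=R.from_quat(bot.get_orientation()).as_matrix(); Rb=Rt@np.diag([1,-1,-1.])
    return F.T@(np.array(bot.get_tool_pos())-Rb@np.array([0,80,H])-S)
BF="bias.npy"
import os
def go(ye,ze,phi,feed=60,f_stop=None,x=0.,learn=True):
    b=np.load(BF) if os.path.exists(BF) else np.zeros(3)
    p,o=pose(ye-b[1],ze-b[2],phi,x-b[0])
    h=bot.movel(p,frame=o,feed=feed,f_stop=f_stop)
    if learn and not h:
        bot.dwell(.1); np.save(BF,b+np.clip(edge()-np.array([x,ye,ze]),-1,1))
    print("hit",h,state()); return h
E
python3 - <<'E'
from seat import *
np.save(BF,[.78,.94,.24])
go(-58,25,12,feed=100,f_stop=12)
go(-58,4,12,feed=50,f_stop=8)
go(-58,2,12,feed=30,f_stop=8)
snap("s2"); snap("s2s","scene")
E
```

```text
hit False E [ -0.4  -59.22  25.38] rot [ 1.196e+01 -4.000e-02  1.000e-02] Fseat [-1.1  0.3 -1.9] M [-0.18  0.3   0.1 ] open 38.92 t 14.51
hit False E [ -0.26 -58.04   3.54] rot [ 1.199e+01 -1.000e-02  0.000e+00] Fseat [-1.3 -0.2 -1.8] M [-0.18  0.23  0.05] open 38.72 t 15.18
hit False E [ -0.06 -57.93   1.92] rot [ 1.199e+01 -1.000e-02  0.000e+00] Fseat [-0.8 -0.4 -3.8] M [-0.22  0.29  0.08] open 38.54 t 15.53
```

View pics/s2.png

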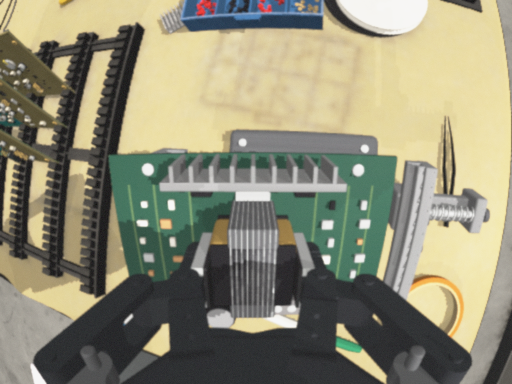

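s2 shows the board's right edge at about column 395, just inside the sprung rail (400–435). I'll check the rail and board heights relative to each other in this same picture.

Run:
```python
from seat import *
m,p,d=load("s2"); P=cloud(m,d,True); L=(P-S)@F
s=(abs(L[...,0])<43)&(L[...,1]>-90)&(L[...,1]<-50)&(L[...,2]>-12)&(L[...,2]<25); Q=L[s]
for k in range(-88,-50,2):
    g=(Q[:,1]>=k)&(Q[:,1]<k+2)
    if g.sum()>4: print(k,g.sum(),np.percentile(Q[g,2],[5,50,95]).round(1),"x",np.percentile(Q[g,0],[1,99]).round(0))
```

```text
-88 16 [0.4 1.1 1.8] x [-12.  12.]
-86 7 [2.5 4.8 5.2] x [-11.  12.]
-82 289 [10.  11.2 12.1] x [-41.  42.]
-80 378 [10.1 11.2 12.4] x [-41.  42.]
-78 365 [10.1 11.2 12.4] x [-38.  42.]
-76 467 [ 9.1 11.  12.1] x [-38.  42.]
-74 361 [ 8.9  9.9 11.2] x [-36.  42.]
-72 536 [-0.6 10.  11.3] x [-38.  42.]
-70 823 [-0.6  8.2 11.2] x [-37.  42.]
-68 496 [-4.5 -0.1  1.3] x [-36.  42.]
-66 155 [-4.7 -1.6  1. ] x [-36.  42.]
-60 36 [3.7 4.4 5.5] x [-15.  41.]
-58 323 [4.1 5.1 6.1] x [-27.  43.]
-56 323 [4.7 5.5 6.6] x [-27.  42.]
-54 330 [5.  6.  6.8] x [-25.  42.]
-52 323 [5.5 6.4 7.4] x [-26.  42.]
```

In this one picture the lip top is 11.2 above the seat plane, the ledge is about 0 and the board's edge is at 2–5. The edge is therefore lined up with the groove mouth. Entering and pushing the sprung arm back.

Run:
```python
from seat import *
h=go(-70,1.6,12,feed=40,f_stop=5)
if not h:
    h=go(-73.5,1.0,12,feed=25,f_stop=5)
    if not h:
        h=go(-77,1.0,12,feed=25,f_stop=11,learn=False)
snap("s3")
```

```text
hit False E [ -0.14 -69.9    1.46] rot [ 1.201e+01  1.000e-02 -1.000e-02] Fseat [-0.6 -0.1 -2.5] M [-0.19  0.3   0.1 ] open 38.71 t 16.18
hit False E [ 7.000e-02 -7.359e+01  1.030e+00] rot [12.  0. -0.] Fseat [-1.4  0.6 -2.5] M [-0.14  0.29  0.15] open 38.57 t 16.57
hit False E [  0.   -76.25   0.94] rot [12.1   0.02  0.02] Fseat [-0.2  6.3 -0.3] M [0.78 0.16 0.29] open 38.60 t 16.86
```

View pics/s3.png

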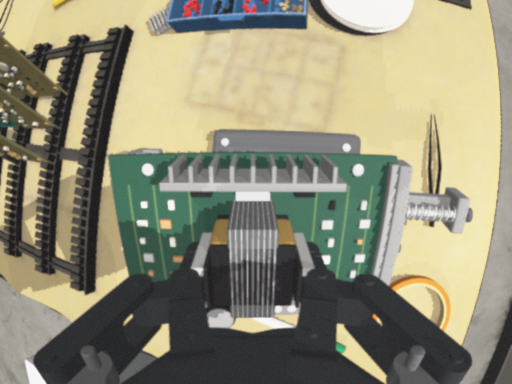

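s3 shows the edge inside the sprung groove, and the force in y is 6.3 N, which matches the spring. Pushing on to about 14 mm of travel, then checking in a picture before rolling down.

Run:
```python
from seat import *
h=go(-82,1.0,12,feed=30,f_stop=9,learn=False)
if not h: h=go(-88.3,1.0,12,feed=30,f_stop=9,learn=False)
bot.dwell(.1); print(state())
m,p,d=snap("s4"); L=(cloud(m,d,True)-S)@F
s=(abs(L[...,0])<35)&(L[...,1]>-110)&(L[...,1]<-60)&(L[...,2]>8.5)&(L[...,2]<14); q=L[s][:,1]; q=q[q<-75]; print("lip y",np.percentile(q,[.5,2,98]).round(1))
```

```text
hit False E [-3.000e-02 -8.096e+01  8.900e-01] rot [12.14  0.03  0.02] Fseat [-0.7  6.8 -0.3] M [1.08 0.11 0.27] open 38.69 t 17.23
hit False E [-6.000e-02 -8.686e+01  8.600e-01] rot [12.18  0.04  0.02] Fseat [ 0.2 10.   1.5] M [1.38 0.11 0.29] open 38.85 t 17.58
E [-3.000e-02 -8.676e+01  8.600e-01] rot [12.19  0.04  0.03] Fseat [0.6 9.1 0.7] M [1.37 0.11 0.27] open 39.15 t 17.68
lip y [-94.8 -94.4 -81.6]
```

Run:
```python
from seat import *
h=go(-89.8,1.0,12,feed=20,f_stop=6,learn=False)
print(edge()[1]+160)
if not h:
  for phi in (8,5):
    h=go(-89.8,1.0,phi,feed=30,f_stop=6,learn=False)
    if h: break
m,p,d=snap("s5"); snap("s5s","scene"); snap("s5t","top")
L=(cloud(m,d,True)-S)@F
for nm,a,b in (("fixed",60,95),):
    Q=L[(abs(L[...,0])<43)&(L[...,1]>a)&(L[...,1]<b)&(abs(L[...,2]-8)<22)]
    for k in range(a,b,2):
        g=(Q[:,1]>=k)&(Q[:,1]<k+2)
        if g.sum()>4: print(k,g.sum(),np.percentile(Q[g,2],[5,50,95]).round(1))
```

```text
hit False E [-4.000e-02 -8.818e+01  8.500e-01] rot [12.2   0.04  0.03] Fseat [ 0.1 10.3  2.5] M [1.53 0.11 0.29] open 38.55 t 17.98
71.81605354360764
hit False E [ -0.12 -87.65   0.68] rot [8.21 0.07 0.05] Fseat [0.7 9.9 0.5] M [1.6  0.1  0.31] open 38.55 t 18.33
hit False E [ -0.27 -87.63   0.48] rot [5.22 0.09 0.05] Fseat [-0.7  9.7 -0.3] M [1.66 0.15 0.28] open 38.58 t 18.63
60 334 [16. 17. 18.]
62 309 [16.2 17.1 18. ]
64 340 [16.3 17.3 18.2]
66 316 [16.6 17.5 18.4]
68 324 [16.7 17.7 18.7]
70 230 [16.8 17.7 18.7]
74 5 [11.3 11.5 11.7]
76 184 [ 9.7 10.5 11.3]
78 295 [ 9.1  9.9 11.5]
80 406 [ 8.8 10.8 11.9]
82 303 [10.2 11.2 12. ]
84 282 [10.3 11.2 12. ]
86 206 [10.2 11.  11.8]
88 8 [ 9.3  9.8 10.6]
```

View pics/s5.png

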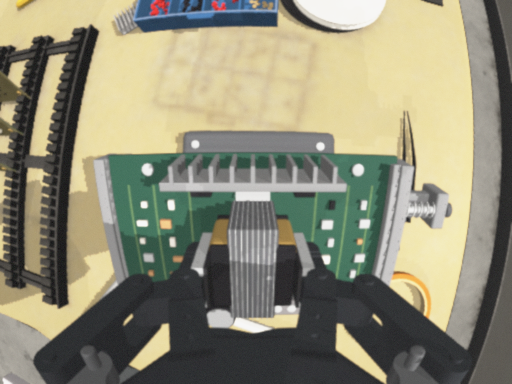

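s5 shows the fixed rail at left (97–125). Depth puts the board edge at y≈72 and the lip tip at about 75, so it clears. Rolling down flat, with a little more push-back.

Run:
```python
from seat import *
for phi in (3.5,1.5,0):
    h=go(-90.3,1.2,phi,feed=20,f_stop=5,learn=False)
    if h: break
m,p,d=snap("s6")
L=(cloud(m,d,True)-S)@F
Q=L[(abs(L[...,0])<43)&(L[...,1]>60)&(L[...,1]<95)&(abs(L[...,2]-8)<22)]
for k in range(64,92,2):
    g=(Q[:,1]>=k)&(Q[:,1]<k+2)
    if g.sum()>4: print(k,g.sum(),np.percentile(Q[g,2],[5,50,95]).round(1))
```

```text
hit False E [ -0.36 -88.22   0.53] rot [3.72 0.1  0.04] Fseat [ 0.1  9.7 -1.7] M [1.78 0.   0.41] open 38.83 t 19.03
hit False E [ -0.34 -88.22   0.52] rot [1.72 0.1  0.05] Fseat [ 0.2 11.5 -1.4] M [1.71 0.02 0.31] open 38.88 t 19.33
hit False E [ -0.41 -88.26   0.48] rot [0.21 0.11 0.05] Fseat [ 0.3 10.8 -2. ] M [1.8  0.04 0.34] open 39.02 t 19.59
64 328 [3.  3.9 4.9]
66 324 [3. 4. 5.]
68 325 [3.1 4.  4.9]
70 270 [2.9 3.9 4.9]
72 39 [0.3 1.  4.3]
74 841 [-0.4  8.3 11. ]
76 596 [-0.7  0.9 11.1]
78 432 [-0.6  9.6 11.6]
80 435 [ 9.  10.9 12. ]
82 333 [10.1 11.1 12.1]
84 335 [10.3 11.2 11.9]
86 245 [10.1 11.  11.9]
88 7 [ 9.4  9.9 10.5]
```

The board is flat, with its bottom 0.5–1.0 mm above the ledges and in line with the fixed groove's mouth. Sliding it home towards the fixed arm.

Run:
```python
from seat import *
h=go(-84,1.0,-.15,feed=30,f_stop=7,learn=False)
if not h: h=go(-81.5,1.0,-.15,feed=20,f_stop=6,learn=False)
if not h: h=go(-78,1.0,-.15,feed=10,f_stop=7,learn=False)
bot.dwell(.1);print(state())
m,p,d=snap("s7")
L=(cloud(m,d,True)-S)@F
Q=L[(abs(L[...,0])<43)&(abs(L[...,2]-8)<22)]
for a,b in ((66,92),(-96,-62)):
  for k in range(a,b,2):
    g=(Q[:,1]>=k)&(Q[:,1]<k+2)
    if g.sum()>4: print(k,g.sum(),np.percentile(Q[g,2],[5,50,95]).round(1))
```

```text
hit False E [ -0.38 -82.42   0.48] rot [0.03 0.09 0.03] Fseat [-0.1  9.5 -1.6] M [1.28 0.17 0.34] open 38.86 t 20.01
hit False E [ -0.38 -80.39   0.51] rot [-0.01  0.08  0.02] Fseat [ 0.1  7.8 -2.8] M [1.3  0.23 0.27] open 39.19 t 20.28
hit True E [ -0.28 -80.23   0.63] rot [-0.11  0.06  0.06] Fseat [ 1.1 -1.9  3.8] M [-0.17 -0.05  0.32] open 38.48 t 20.52
E [ -0.32 -80.21   0.55] rot [-0.1   0.07  0.06] Fseat [ 1.6 -3.1  5. ] M [-0.41 -0.15  0.34] open 38.71 t 20.62
66 306 [2.2 3.2 4.1]
68 342 [2.3 3.4 4.4]
70 311 [2.3 3.2 4.1]
72 343 [2.3 3.2 4.4]
74 827 [ 2.6  8.1 11. ]
76 379 [ 2.5 10.3 11.2]
78 304 [ 9.   9.9 11.3]
80 454 [ 8.9 10.9 12. ]
82 314 [10.2 11.2 12.1]
84 322 [10.2 11.1 12.1]
86 254 [10.  10.9 11.7]
-90 6 [ 9.8 10.1 10.3]
-88 215 [10.1 11.1 11.9]
-86 347 [10.2 11.2 12.3]
-84 319 [10.3 11.2 12.2]
-82 426 [ 9.1 11.  12.1]
-80 329 [ 9.1 10.  11.6]
-78 355 [ 2.7 10.3 11.3]
-76 822 [ 2.9  8.3 11.1]
-74 344 [2.6 3.7 4.7]
-72 322 [2.6 3.5 4.5]
-70 323 [2.5 3.5 4.4]
-68 305 [2.7 3.6 5.5]
-66 339 [2.7 3.7 5.9]
-64 333 [2.7 3.9 6.2]
```

View pics/s7.png

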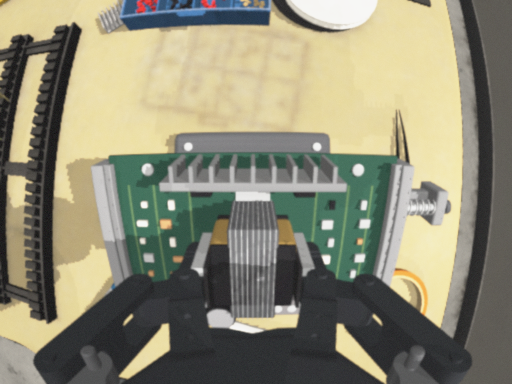

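s7 shows both short edges under the lips: left rail at (97–125), right rail at (380–410). The slide ended on contact at E_y=-80.2. Now I'll press gently down onto the ledges.

Run:
```python
from seat import *
h=go(-80.5,-1.5,0.15,feed=10,f_stop=9,learn=False)
bot.dwell(.15);print(state())
m,p,d=snap("s8")
L=(cloud(m,d,True)-S)@F
pi=p.astype(int); gr=(pi[...,1]-pi[...,0]>15)&(abs(L[...,0])<48)&(abs(L[...,1])<74)&(abs(L[...,2]-3)<3)
Q=L[gr]; A=np.c_[Q[:,:2]/100,np.ones(len(Q))]; print("board top plane slope/100mm, z0",np.linalg.lstsq(A,Q[:,2],rcond=None)[0].round(2))
for nm,s in (("fixed",L[...,1]>68),("sprung",L[...,1]<-68)):
    for x0 in (-20,0,20,35):
        q=L[gr&s&(abs(L[...,0]-x0)<10)]; print(nm,x0,len(q),np.median(q[:,2]).round(2) if len(q) else None)
```

```text
hit True E [-2.900e-01 -8.024e+01  8.000e-02] rot [0.05 0.07 0.09] Fseat [-1.1  0.7  8.1] M [0.2  0.13 0.3 ] open 38.60 t 20.88
E [ -0.29 -80.25   0.11] rot [0.04 0.07 0.09] Fseat [-0.7  0.4  6.9] M [0.18 0.13 0.29] open 39.06 t 21.02
board top plane slope/100mm, z0 [ 0.03 -0.03  3.16]
fixed -20 191 3.14
fixed 0 263 3.14
fixed 20 296 3.26
fixed 35 326 3.17
sprung -20 181 3.14
sprung 0 270 3.18
sprung 20 306 3.15
sprung 35 331 3.19
```

The board is seated flat: its top plane is 3.15 on both sides, slopes are under 0.03 mm per 100 mm, and the side force is about 0, so the fixed arm carries the spring. Releasing and backing out square to the board.

Run:
```python
from seat import *
bot.command_gripper(62,squeeze=20); print(state())
tp=np.array(bot.get_tool_pos()); n=F[:,2]
print(bot.movel(tp+n*70,feed=80,f_stop=10)); 
bot.movel(np.array(bot.get_tool_pos())+n*60-np.array([60,0,0]),feed=200)
bot.dwell(.3)
m,p,d=snap("f1"); snap("f1s","scene"); snap("f1t","top")
for q in ("power_board","transformer","holder_seat"):
    for c in ("wrist","top"):
        for r in bot.mark_of(c,q)[:1]: print(c,q,np.round(r["centre"],1),((r["centre"]-S)@F).round(1),round(r["confidence"],2))
print(bot.get_t(), bot.get_tool_pos())
L=(cloud(m,d,True)-S)@F
pi=p.astype(int); gr=(pi[...,1]-pi[...,0]>15)&(abs(L[...,0])<58)&(abs(L[...,1])<74)&(abs(L[...,2]-3)<4)
Q=L[gr]; A=np.c_[Q[:,:2]/100,np.ones(len(Q))]; print("plane",np.linalg.lstsq(A,Q[:,2],rcond=None)[0].round(2),"x",np.percentile(Q[:,0],[.3,99.7]).round(1),"y",np.percentile(Q[:,1],[.3,99.7]).round(1))
for nm,s in (("fixed",L[...,1]>66),("sprung",L[...,1]<-66)):
    for x0 in (-35,-10,10,35):
        q=L[gr&s&(abs(L[...,0]-x0)<10)]; print(nm,x0,len(q),np.median(q[:,2]).round(2) if len(q) else None)
for a,b in ((66,92),(-98,-62)):
    s=L[(abs(L[...,0])<40)&(L[...,1]>a)&(L[...,1]<b)&(L[...,2]>8.5)&(L[...,2]<14)]; print("lip y",np.percentile(s[:,1],[1,99]).round(1))
```

```text
E [ -0.58 -80.11  -0.37] rot [0.06 0.09 0.07] Fseat [0.7 0.5 0.1] M [ 0.04  0.15 -0.02] open 61.92 t 21.43
False
wrist power_board [ 529.7 -286.7  121.5] [-0.3 -5.6  0.7] 0.57
top power_board [ 531.2 -282.2  120.2] [ 1.1 -1.3 -1.1] 0.95
wrist transformer [ 523.2 -282.1  142.5] [ 0.7 -0.5 22.6] 0.77
top transformer [ 520.6 -280.1  134.9] [-4.   1.7 16.1] 0.76
wrist holder_seat [ 532.4 -284.9  119.2] [ 1.7 -4.1 -2.4] 0.42
23.8333 [ 417.84486567 -285.17123502  272.00184419]
plane [-0.04 -0.02  3.33] x [-50.3  48.3] y [-73.8  73.7]
fixed -35 147 3.42
fixed -10 149 3.34
fixed 10 151 3.27
fixed 35 147 3.34
sprung -35 141 3.48
sprung -10 131 3.3
sprung 10 142 3.47
sprung 35 152 3.39
lip y [74.5 87.7]
lip y [-87.9 -74.5]
```

View pics/f1.png

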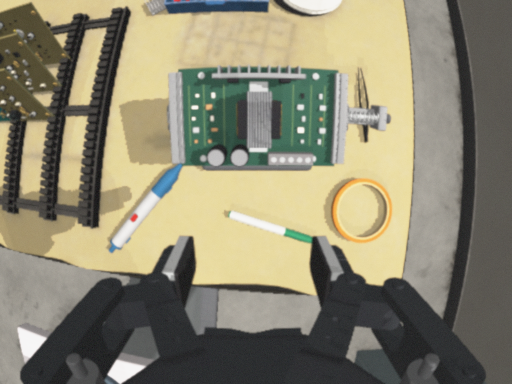

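View pics/f1t.png

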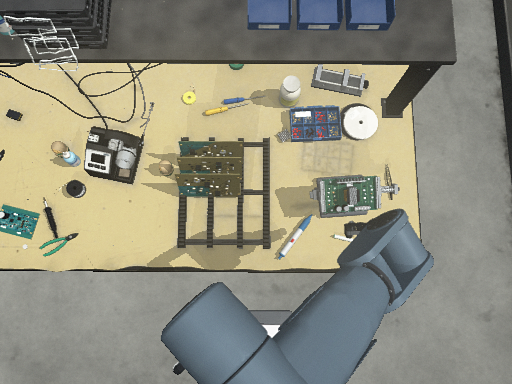

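f1 shows the board between both rails: left rail at (170–184), right rail at (333–346), with its ends level with the rail ends. The pump (145,205), pen (270,227) and tape ring are where they were, and f1t agrees. Handing in.

Run:
```python
from workcell import bot
bot.job_done(); print(bot.get_t())
```

```text
the job is handed in; nothing more can be done
the job is handed in; nothing more can be done
```

The power board is mounted in the tilted holder, components up and clamped by the spring. I handed the job in at about 24 s of the 56 s allowed, with the robot clear of everything.

**What I did:**
- I gripped the board by the transformer's winding and carried it over the rack.
- I put the sprung edge into its groove with the board rolled 12° and pushed that arm back about 14 mm, against at most about 11 N.
- I rolled the board flat inside the fixed lip, slid it home until it touched, pressed it lightly onto the ledges and let go.

**Last checks, after letting go:**
- **Flatness:** the board's top is 3.3–3.5 mm above the measured seat plane along both edges. It slopes less than 0.05 mm per 100 mm, so it lies flat on the ledges.
- **Fully home:** the inner edges of the lips are at +74.5 and -74.5 mm (±75 expected), so the sprung arm is pushed back about 5.5–6 mm.
- **Centring:** the board is about 1 mm from the middle along the arms.
- **Bystanders:** the pump, pen and tip cleaner look unmoved in the pictures; I did not measure them again.

**What disagreed:**
- **Network readings:** a few were off by more than their stated 4 mm. The wrist `power_board` mark was 5.6 mm off in y, and the top `transformer` mark was 6 mm too low. Depth and the other readings contradicted both, so I did not use them.
- **Seat height:** I measured 120.9 mm against the stated 120 mm.

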